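# Turn up the recessed dial under the coffee jug

### The job

The coffee jug is standing on one of the two hot plates of the white twin warmer. Reach into the recess in front of that plate and turn its dial clockwise all the way up, until it is fully home against its stop, then let go. Leave the other plate's dial as it is set and do not shift the jug or the mug.

Things in the scene. Friction and masses are not known exactly. Their poses are not given: they have to be found in the camera images.
- warmer: white twin warming plate, fixed, 260 deep (x), 320 wide (y), 100 mm high; origin under its centre, x to its back, y left, z up. Plates (top z = 105) at x = 52, y = +78 and -78 mm. Front panel slopes 28.6 deg (0.5 rad), from x = -29, z = 100 down to x = -130, z = 45 mm, with a round dial recess in front of each plate (y = +78, -78): the dial of that plate.
- dial_left (a joint): dial in the left recess (+y side of the warmer); stays where left (friction 0.08 N m). 0 = lowest setting; grows when turned clockwise as seen looking at the panel; 2.7 rad = highest, a solid stop. Starts between 0 and 0.6.
- dial_right (a joint): dial in the right recess (-y side of the warmer); stays where left (friction 0.08 N m). 0 = lowest setting; grows when turned clockwise as seen looking at the panel; 2.7 rad = highest, a solid stop. Starts between 0 and 0.6.
- dial_left_grip (a point): on the left dial's axis, 10 mm under its bar's top. z: out of the panel along the axis, 0.5 rad from vertical toward the front; x along the grip bar to its pointer end, y across it. Black bar 60 long, 18 wide, 21 high, on a 62 mm disc whose face is 10.5 mm below this point; white line on the bar's pointer half. Panel face 12.5 mm out along z. The bar stands centred in a round recess 90 across, 30 mm deep.
- dial_right_grip (a point): on the right dial's axis, 10 mm under its bar's top. z: out of the panel along the axis, 0.5 rad from vertical toward the front; x along the grip bar to its pointer end, y across it. Black bar 60 long, 18 wide, 21 high, on a 62 mm disc whose face is 10.5 mm below this point; white line on the bar's pointer half. Panel face 12.5 mm out along z. The bar stands centred in a round recess 90 across, 30 mm deep.
- dial_left_tip (a point): pointer end of the left dial's grip bar, 30 mm from the dial's axis, level with the grip point. Pointing to the left end of the scale (short marks) at 0, straight up the panel at 1.35 rad, to the right end (long marks) at 2.7 rad.
- dial_right_tip (a point): pointer end of the right dial's grip bar, 30 mm from the dial's axis, level with the grip point. Pointing to the left end of the scale (short marks) at 0, straight up the panel at 1.35 rad, to the right end (long marks) at 2.7 rad.
- jug_center (a point): glass coffee jug with black lid and handle, 152 mm high, 151 mm by 205 mm over its handle, 0.8 kg, loose, on one of the plates; this point is on its middle, 75 mm above its foot
- mug_center (a point): striped mug, 80 mm across, 93 mm high, loose, on the other plate; this point is on its middle, half-way up

How it is judged:
By the outcome, as a careful person would: the job done as asked, in the order asked, and still so for the second after the job is handed in, with the robot touching nothing.
It also fails if it takes over 45 s, if anything falls off the work surface, if the arm or the gripper's body presses on something with over 40 N, if the wrist force passes 120 N, or if a joint passes its speed limit or range.

### The arm

A 7-joint arm with a two-finger parallel gripper is mounted at the origin on a cart in front of the work surface, level with it; the furniture and walls round the work are solid. World frame = base frame: x ahead of the robot, y to its left, z up, the work surface at z = 0. Lengths are in m, angles in rad, forces in N, time in s.
With the tool pointing down it reaches from about 0.425 to 0.95 m from the base axis. Payload 4.7 kg.
Tool frame: the origin (TCP) lies at the very end of the fingers, on their centre line; the grasp point (between the pads) lies 19 mm behind it; z points along the fingers, y is the line along which they close (so a half turn about z gives the same grasp; the last joint's range is limited). The gripper opens to 87 mm and grips with 3 to 60 N. Pads are 19 mm wide; open, the fingers measure 117 mm over their backs; the gripper's body (75 mm by 190 mm) begins 51 mm behind the grasp point.
Start: joints at [1.289, 0.469, -0.049, 1.532, 0.024, 1.141, -0.082], TCP at [0.169, -0.654, 0.184] pointing down, gripper open.
Joint ranges: [-2.59, 2.59], [-0.33, 1.99], [-1.39, 1.29], [0.1, 2.45], [-1.04, 4.18], [0.21, 1.99], [-2.66, 2.66]. Speed limits (rad/s): [2.57, 2.57, 3.14, 3.14, 3.14, 3.14, 3.14].

### API

Orientations are given as a unit quaternion [w, x, y, z].
In Python, from plant import robot gives the robot as it stands.
- The arm moves only by the shell command python3 -m inch 'ROWS' [FORCE]. ROWS is JSON, one flat list of numbers, 5 for each row, row after row: the shift along the tool's x, y, z in m, then the turn about the tool's z in rad, then the finger opening in m, from 0 to 0.087. A call has 1 to 12 rows; each row shifts and turns the commanded pose from where the row before left it, along the tool's axes as they then stand; what a row does not reach is not made up. A row lasts 1/12 s, in which the tool goes at most 41.7 mm and 7.16 degrees, less where a joint would pass 70% of its speed; a pose out of reach is approached as far as the arm can. A call is refused whole if a number of a shift passes 0.0417 or a number of a turn 0.125, either way. A call with a gripper value outside its range is refused whole. The fingers move at their own pace and stop on an object; FORCE is the grip in N (left out, the last holds). Time passes only in rows, so rows that do not move let the fingers close. It gives the time, the measured TCP pose, the force, the opening and the grip force at its end, in the units of the state.
- robot.observe(): the state, without advancing time (a new reading comes with each control period).
- robot.read_camera(name): name is "scene" or "top" or "wrist"; returns (picture, depth): 480x640x3 uint8, blue, green, red; 480x640 float32, m along the optical axis (not along the pixel's ray), 0 where there is no reading.
- robot.camera_params(name): a dict with "intrinsics" (3x3 intrinsics, pixels), "R" (3x3) and "t" (3): a world point X has camera coordinates R X + t; the wrist camera has in their place "hand_eye" (4x4, takes a point from camera to tool coordinates, whose origin is the TCP and whose axes are the flange's). Camera axes: x right, y down, z forward; pixel columns grow to the right and rows downward; lengths in m; the calibration is good to about 2 mm. The wrist camera is an equidistant fisheye: a pixel r from the principal point sees the ray r / f radians off the axis. A picture is of the moment at which its call begins: read the wrist's pose just before it. camera_params takes no time and is no camera call.
- robot.job_done(): hands the job in; it is judged then, once.
The state is a dict: "t": time; "joints": joint angles; "joint_velocities": joint speeds; "effort": joint torques, N m; "ee_pos": TCP position; "eef_rot": TCP orientation; "force": force on the tool from outside, world axes, zero at the start; "moment": the same for the moment, N m; "finger_gap": finger opening in m; "finger_force": force on a finger pad.
Only numpy, scipy, OpenCV 4.12 (cv2) and the standard library are available. Lean on these libraries where they do the work, as an engineer would, in place of code of your own. Each camera call takes 0.05 s, during which the arm holds its last target. There are 200 camera calls.

## Working session

There is one attempt and no reset: what is moved stays moved. The work goes in short steps, Python scripts to look and compute and a shell command to move; the robot and the scene stay as the last step left them, time stands still between calls to the robot, and variables do not carry over. Pictures are saved under pics/ and viewed, at most 10 in all, crops included, and the job is handed in when it is done.

```bash
mkdir -p pics; ls; python3 - <<'E'
from plant import robot
import cv2,numpy as np
for n in("scene","top"):
    p,d=robot.read_camera(n); cv2.imwrite(f"pics/{n}0.png",p); np.save(f"pics/{n}0.npy",d)
    c=robot.camera_params(n); print(n,{k:np.round(v,3).tolist() for k,v in c.items() if k!='dist'})
print(np.round(robot.camera_params("wrist")["hand_eye"],3),robot.camera_params("wrist")["intrinsics"])
print(robot.observe())
E
```

```text
pics
scene {'intrinsics': [[535.799, 0.0, 313.152], [0.0, 535.799, 227.356], [0.0, 0.0, 1.0]], 'R': [[-0.584, -0.812, 0.018], [-0.521, 0.357, -0.775], [0.623, -0.462, -0.631]], 't': [0.44, 0.444, 0.5]}
top {'intrinsics': [[575.955, 0.0, 314.032], [0.0, 575.955, 227.95], [0.0, 0.0, 1.0]], 'R': [[-0.113, -0.994, -0.003], [-0.971, 0.111, -0.211], [0.21, -0.021, -0.977]], 't': [0.114, 0.718, 0.841]}
[[ 0.    -0.97  -0.242  0.064]
 [ 1.     0.    -0.001 -0.   ]
 [ 0.001 -0.242  0.97  -0.2  ]
 [ 0.     0.     0.     1.   ]] [[371.64829954   0.         319.07266273]
 [  0.         371.64829954 248.18568353]
 [  0.           0.           1.        ]]
{'t': 0.1, 'joints': array([ 1.28908135,  0.4693559 , -0.04858429,  1.53356474,  0.02412753,
        1.14102498, -0.08229824]), 'joint_velocities': array([-0.00037457, -0.00334664,  0.00018347, -0.0018161 , -0.00044732,
       -0.00292318,  0.00018006]), 'effort': array([ 2.56852645e-04, -5.09168923e+01, -8.12326069e-02, -2.36830634e+01,
       -6.14224328e-02,  3.44145298e-02,  6.82880909e-05]), 'ee_pos': array([ 0.16868053, -0.65295346,  0.18311183]), 'eef_rot': array([-8.69198367e-04,  9.92018768e-01,  1.26087211e-01, -1.56944682e-04]), 'force': array([-0.43940167, -0.40637474,  0.20165117]), 'moment': array([ 0.02181051, -0.00434903,  0.00955307]), 'finger_force': 0.0, 'finger_gap': 0.08703171197241714}
```

View pics/scene0.png

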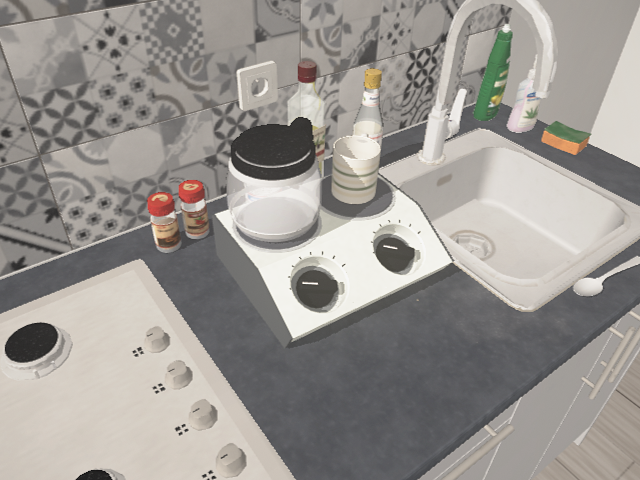

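View pics/top0.png

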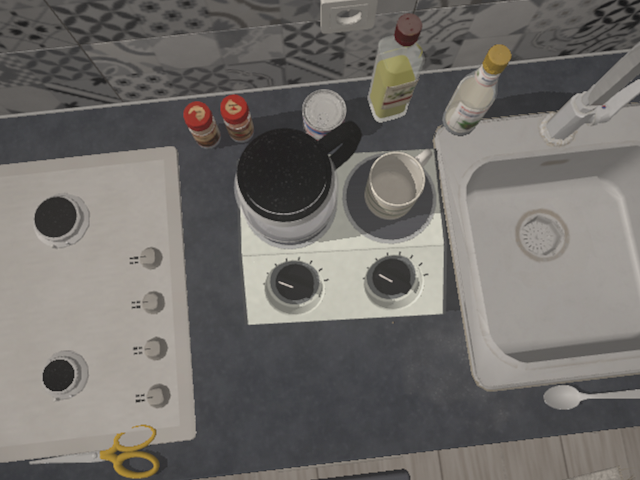

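The top view shows the jug on the left plate, image (287,185), so the left dial at (295,283) is the one to turn. The mug is on the right plate. The panel's lower corners are at about (249,324) and (443,315) in the top view, and (290,342) and (453,261) in the scene view. Both pointers point left, near 0.

```bash
cat > h.py <<'E'
import numpy as np,cv2
from plant import robot
def P(n):
    c=robot.camera_params(n); return c["intrinsics"]@np.c_[c["R"],c["t"]]
def tri(a,b):
    X=cv2.triangulatePoints(P("top"),P("scene"),np.float64(a).reshape(2,1),np.float64(b).reshape(2,1)).ravel()
    return X[:3]/X[3]
def depthpt(n,u,v,d):
    c=robot.camera_params(n); z=np.median([x for x in d[v-2:v+3,u-2:u+3].ravel() if x>0])
    return c["R"].T@(np.linalg.inv(c["intrinsics"])@[u,v,1]*z-c["t"])
E
python3 - <<'E'
from h import *
np.set_printoptions(precision=4,suppress=True)
L=tri((249,324),(290,342));R=tri((443,315),(453,261));print("corners",L,R,np.linalg.norm(L-R))
dl=tri((295,283),(317,288));dr=tri((391,279),(394,254));print("dials",dl,dr,np.linalg.norm(dl-dr))
v=(R-L)/np.linalg.norm(R-L); yaw=np.arctan2(v[0],-v[1]); print("yaw",yaw,(dr-dl)[:2],np.arctan2((dr-dl)[0],-(dr-dl)[1]))
for n in("scene","top"):
    p=cv2.imread(f"pics/{n}0.png");d=np.load(f"pics/{n}0.npy")
    for (u,w) in ([(317,290),(394,255),(300,268),(240,200)] if n=="scene" else [(295,283),(391,279),(345,285),(285,165)]): print(n,u,w,depthpt(n,u,w,d))
    c=(310,285) if n=="scene" else (290,283)
    crop=p[c[1]-45:c[1]+45,c[0]-60:c[0]+60]; cv2.imwrite(f"pics/{n}_crop.png",cv2.resize(crop,None,fx=5,fy=5,interpolation=cv2.INTER_CUBIC))
a=cv2.imread("pics/scene_crop.png");b=cv2.imread("pics/top_crop.png")
cv2.imwrite("pics/crops.png",cv2.resize(np.vstack([a,b]),(400,600)))
E
```

```text
corners [0.5924 0.1552 0.0315] [ 0.5697 -0.1565  0.0452] 0.31283623688927176
dials [0.646  0.0719 0.05  ] [ 0.6354 -0.0817  0.0506] 0.1539590068966761
yaw -0.07256676271789743 [-0.0106 -0.1536] -0.06909455759281082
scene 317 290 [0.6338 0.0809 0.0611]
scene 394 255 [ 0.6283 -0.0732  0.058 ]
scene 300 268 [0.6851 0.077  0.0651]
scene 240 200 [0.7512 0.1388 0.1842]
top 295 283 [0.6434 0.0716 0.072 ]
top 391 279 [ 0.6326 -0.079   0.0721]
top 345 285 [ 0.6314 -0.006   0.072 ]
top 285 165 [0.776  0.064  0.2566]
```

View pics/crops.png

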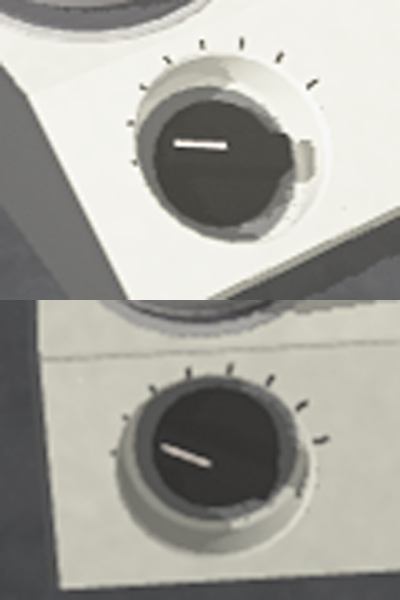

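The scene crop (upper half) and top crop (lower half) show the left dial's black bar with its white line pointing left and slightly up. The bar's tail is to the right. I'll compute the warmer pose and dial angle by casting rays onto the known planes.

```bash
cat >> h.py <<'E'
def ray(n,u,v):
    c=robot.camera_params(n); return -c["R"].T@c["t"], c["R"].T@np.linalg.inv(c["intrinsics"])@[u,v,1]
def onplane(n,u,v,p,N):
    o,d=ray(n,u,v); return o+d*(N@(p-o))/(N@d)
E
python3 - <<'E'
from h import *
np.set_printoptions(precision=4,suppress=True)
Z=np.array([0,0,1.]);
C={}
for n,a,b in(("top",(249,324),(443,315)),("scene",(290,342),(453,261))):
    L=onplane(n,*a,Z*.045,Z);R=onplane(n,*b,Z*.045,Z);v=(L-R);print(n,"corners z45",L,R,np.linalg.norm(v),np.arctan2(-v[0],v[1]))
    C[n]=(L+R)/2
# whole-crop geometry: line ends
yaw=-0.07; X=np.array([np.cos(yaw),np.sin(yaw),0]);Y=np.array([-np.sin(yaw),np.cos(yaw),0])
c=(C["top"]+C["scene"])/2*[1,1,0]+.130*X; print("warmer origin",c)
n_=-np.sin(.5)*X+np.cos(.5)*Z; U=np.cos(.5)*X+np.sin(.5)*Z
face=c-.0795*X+.078*Y+.0725*Z; g=face-.0125*n_; print("grip",g,"n",n_)
k=5*400/600; ky=5*300/450
pts={"top":[(162,447-300),(210,465-300)],"scene":[(175,143),(226,147)]}
off={"top":(230,238),"scene":(250,240)}
for n in pts:
    q=[onplane(n,off[n][0]+p[0]/k,off[n][1]+p[1]/ky,g+.010*n_,n_)-g for p in pts[n]]
    uv=[(w@Y,w@U) for w in q]; d=np.array(uv[0])-uv[1]; a=np.arctan2(d[0],d[1]); print(n,"left,up mm",np.array(uv)*1e3,"theta",1.35-a)
# recess tick check: jug radius by lid
j=c+.052*X+.078*Y; print("plate centre",j)
E
```

```text
top corners z45 [0.5899 0.1519 0.045 ] [ 0.569  -0.1572  0.045 ] 0.30982597998248435 -0.06774598635578387
scene corners z45 [0.5854 0.1631 0.045 ] [ 0.5706 -0.1558  0.045 ] 0.319257249583626 -0.04613205136181017
warmer origin [ 0.7084 -0.0086  0.    ]
grip [0.6405 0.0744 0.0615] n [-0.4783  0.0335  0.8776]
top left,up mm [[22.8753 11.3517]
 [ 0.8465  1.2259]] theta 0.21006116919082163
scene left,up mm [[24.751  10.9497]
 [ 3.3371  0.0033]] theta 0.2517571131996541
plate centre [0.7657 0.0656 0.    ]
```

```bash
python3 -m inch '[0.015,-0.015,-0.006,0,0,0.025,-0.025,-0.006,0,0,0.025,-0.025,-0.006,0,0,0.025,-0.025,-0.006,0,0,0.025,-0.025,-0.006,0,0,0.025,-0.025,-0.006,0,0,0.025,-0.025,-0.006,0,0,0.025,-0.025,-0.006,0,0,0.025,-0.025,-0.006,0,0,0.025,-0.025,-0.006,0,0,0.025,-0.025,-0.006,0,0,0.025,-0.025,0,0,0]' 20
python3 -m inch '[0.025,-0.025,0,0,0,0.025,-0.025,0,0,0,0.025,-0.025,0,0,0,0.025,-0.025,0,0,0,0.025,-0.025,0,0,0,0.025,-0.025,0,0,0,0.025,-0.025,0,0,0,0.025,-0.025,0,0,0,0.025,-0.025,0,0,0,0.025,-0.025,0,0,0,0.025,-0.025,0,0,0,0.015,-0.015,0,0,0]'
python3 -c "
from plant import robot;print(robot.observe()['joints'])"
```

```text
t: 1.1
ee_pos: [0.3781, -0.2989, 0.2511]
eef_rot: [0.001, 0.992, 0.126, 0.001]
force: [1.0, 0.3, 0.8]
finger_gap: 0.0153
finger_force: 0.0
t: 2.1
ee_pos: [0.5861, 0.0574, 0.2496]
eef_rot: [-0.001, 0.992, 0.128, 0.0]
force: [0.2, 0.4, -0.0]
finger_gap: 0.0004
finger_force: 0.0
[ 0.25169765  0.32710415 -0.54296509  1.63630617  0.17493317  1.22708844
 -1.64105174]
```

```bash
python3 -m inch '[0,0,0,-0.12,0,0,0,0,-0.12,0,0,0,0,-0.12,0,0,0,0,-0.12,0,0,0,0,-0.12,0,0,0,0,-0.12,0,0,0,0,-0.12,0,0,0,0,-0.12,0,0,0,0,-0.12,0,0,0,0,-0.12,0,0,0,0,-0.12,0,0,0,0,-0.12,0]'
python3 -m inch '[0,0,0,-0.12,0,0,0,0,-0.12,0,0,0,0,-0.12,0,0,0,0,-0.12,0,0,0,0,-0.12,0,0,0,0,-0.12,0,0,0,0,-0.12,0,0,0,0,-0.12,0,0,0,0,-0.12,0,0,0,0,-0.12,0,0,0,0,-0.12,0,0,0,0,-0.06,0]'
cat >> h.py <<'E'
from scipy.spatial.transform import Rotation
def wpix(pts,s):
    """world points -> wrist pixels"""
    c=robot.camera_params("wrist");K=c["intrinsics"];H=np.array(c["hand_eye"])
    R=Rotation.from_quat(np.roll(s["eef_rot"],-1)).as_matrix()
    p=(np.atleast_2d(pts)-s["ee_pos"])@R; q=(p-H[:3,3])@H[:3,:3]
    r=np.hypot(q[:,0],q[:,1]);t=np.arctan2(r,q[:,2]);
    return np.c_[K[0,2]+K[0,0]*t*q[:,0]/r,K[1,2]+K[1,1]*t*q[:,1]/r]
def wray(u,v,s):
    c=robot.camera_params("wrist");K=c["intrinsics"];H=np.array(c["hand_eye"])
    a=np.array([(u-K[0,2])/K[0,0],(v-K[1,2])/K[1,1]]);t=np.linalg.norm(a)
    d=np.r_[np.sin(t)*a/t,np.cos(t)]
    R=Rotation.from_quat(np.roll(s["eef_rot"],-1)).as_matrix()
    return s["ee_pos"]+R@H[:3,3], R@H[:3,:3]@d
yaw=-0.068; X=np.array([np.cos(yaw),np.sin(yaw),0]);Y=np.array([-np.sin(yaw),np.cos(yaw),0]);Z=np.array([0,0,1.])
n_=-np.sin(.5)*X+np.cos(.5)*Z; U=np.cos(.5)*X+np.sin(.5)*Z
g=np.array([.6405,.0745,.0615])
def tipdir(th): return np.sin(1.35-th)*Y+np.cos(1.35-th)*U
E
python3 - <<'E'
from h import *
s=robot.observe();p,d=robot.read_camera("wrist")
print(s["joints"],s["ee_pos"],s["eef_rot"])
cv2.imwrite("pics/w1.png",p);
q=p.copy()
for w in wpix([g+.01*n_,g+.0125*n_+.045*U,g+.0125*n_-.045*U,g+.0125*n_+.045*Y,g+.0125*n_-.045*Y],s): cv2.circle(q,tuple(int(x) for x in w),3,(0,0,255),-1)
for w in wpix([g+.01*n_+.03*tipdir(.23)],s): cv2.circle(q,tuple(int(x) for x in w),3,(0,255,0),-1)
cv2.imwrite("pics/w1a.png",q)
E
```

```text
t: 3.1
ee_pos: [0.585, 0.0529, 0.2495]
eef_rot: [-0.0, 0.66, 0.751, -0.0]
force: [0.5, 0.9, -0.5]
finger_gap: 0.0006
finger_force: 0.0
t: 4.1
ee_pos: [0.5851, 0.0527, 0.2494]
eef_rot: [-0.0, 0.032, 0.999, -0.0]
force: [0.0, -0.2, 0.0]
finger_gap: 0.0007
finger_force: 0.0
[ 0.63409371  0.49979307 -1.13364064  1.61988575  0.46389963  1.32338793
  0.93698382] [0.58511435 0.05271601 0.24944992] [-4.94997849e-04  3.20028134e-02  9.99487656e-01 -3.16793855e-05]
```

View pics/w1a.png

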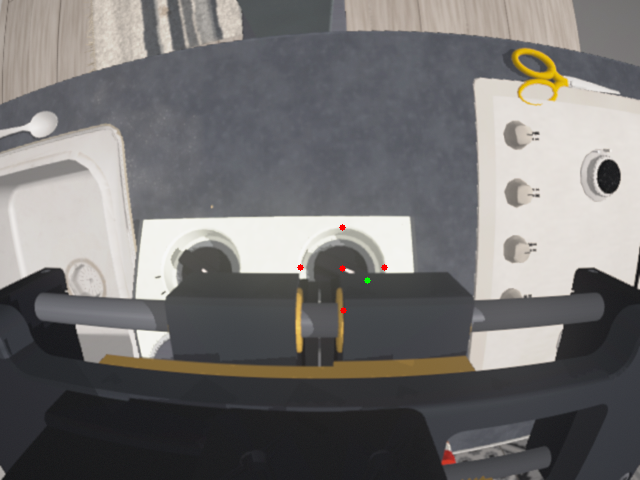

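The overlaid rim points fall on the visible recess rim, about (300,268), (384,268) and (342,228), so the dial position is right to within about 2 mm. The closed fingers have their closing axis along the warmer's width. Next I'll plan the pushes.

```bash
cat > plan.py <<'E'
import numpy as np
c5,s5=np.cos(.5),np.sin(.5)
# block surface samples (mm, warmer axes X back, Y left, Z up), tip centre at origin
A,B,H=np.meshgrid(np.linspace(-9.5,9.5,9),np.linspace(-15,15,13),np.linspace(0,40,41));S=np.c_[A.ravel(),B.ravel(),H.ravel()]
def uvw(p): return np.c_[p[:,0]*c5+p[:,2]*s5, p[:,1], -p[:,0]*s5+p[:,2]*c5]
def world(u,v,w): return np.array([u*c5-w*s5, v, u*s5+w*c5])
def check(th,pos):
    q=uvw(S+pos);a=1.35-th;e=np.array([np.cos(a),np.sin(a)])  # (u,v) tip direction
    al=q[:,:2]@e; pe=q[:,:2]@[-e[1],e[0]]                    # pe>0 : ccw side of the pointer
    inb=(q[:,2]<10)
    r=np.hypot(q[:,0],q[:,1]); rec=45-r[q[:,2]<12.5].max(); floor=min(q[r<31,2].min()+10.5 if (r<31).any() else 9,q[:,2].min()+17.5)
    return al,pe,inb,rec,floor
def solve(th,rad,side,w0):
    a=1.35-th;e=side*np.array([np.cos(a),np.sin(a)]);t=np.array([-e[1],e[0]])
    for s in np.arange(5,40,.5):
        pos=world(*(rad*e+s*t),w0);al,pe,inb,rec,fl=check(th,pos)
        m=inb&(abs(al)<30)
        if not m.any() or (side*pe[m]).min()>9: return pos,rec,fl
E
python3 - <<'E'
from plan import *
for side,ths in((1,(.23,.4,.6,.8,1.0,1.2,1.4)),(-1,(.6,.8,1.0,1.2,1.4,1.7,2.0,2.2,2.4,2.6,2.7))):
  for w0 in (2,):
    for th in ths:
        for rad in(12,18,22):
            p,rec,fl=solve(th,rad,side,w0); print(side,th,rad,np.round(p,1),"rec",round(rec,1),"floor",round(fl,1))
E
```

```text
1 0.23 12 [-19.7  23.7  -8.5] rec -3.7 floor 7.9
1 0.23 18 [-17.4  29.1  -7.2] rec -6.7 floor 7.9
1 0.23 22 [-15.8  32.7  -6.4] rec -9.0 floor 7.9
1 0.4 12 [-16.2  27.2  -6.6] rec -4.5 floor 7.9
1 0.4 18 [-13.2  32.1  -4.9] rec -7.1 floor 7.9
1 0.4 22 [-11.1  35.3  -3.8] rec -9.2 floor 7.9
1 0.6 12 [-11.5  30.5  -4. ] rec -4.8 floor 7.9
1 0.6 18 [-7.6 34.6 -1.9] rec -7.1 floor 7.9
1 0.6 22 [-5.1 37.3 -0.5] rec -8.9 floor 7.9
1 0.8 12 [-5.7 31.8 -0.9] rec -3.8 floor 7.9
1 0.8 18 [-1.3 35.   1.6] rec -7.5 floor 7.9
1 0.8 22 [ 1.7 37.1  3.2] rec -10.6 floor 7.9
1 1.0 12 [ 0.4 30.9  2.5] rec -4.3 floor 7.9
1 1.0 18 [ 5.3 32.9  5.2] rec -8.4 floor 7.9
1 1.0 22 [ 8.8 33.8  7.1] rec -11.1 floor 7.9
1 1.2 12 [ 6.  28.   5.5] rec -4.4 floor 7.9
1 1.2 18 [11.3 28.4  8.4] rec -8.0 floor 7.9
1 1.2 22 [14.8 28.5 10.4] rec -10.5 floor 7.9
1 1.4 12 [10.6 23.9  8.1] rec -3.9 floor 7.9
1 1.4 18 [15.9 23.6 11. ] rec -7.5 floor 7.9
1 1.4 22 [19.4 23.4 12.9] rec -10.2 floor 9.1
-1 0.6 12 [  6.9 -27.2   6. ] rec -4.3 floor 7.9
-1 0.6 18 [  3.  -31.3   3.9] rec -5.9 floor 7.9
-1 0.6 22 [  0.5 -34.    2.5]
[... 785 characters left out ...]
ec -3.4 floor 7.9
-1 2.0 18 [-29.7 -13.4 -14. ] rec -5.0 floor 7.9
-1 2.0 22 [-32.5 -11.  -15.5] rec -6.4 floor 7.9
-1 2.2 12 [-28.  -11.1 -13. ] rec -2.1 floor 7.9
-1 2.2 18 [-31.5  -6.6 -14.9] rec -3.2 floor 7.9
-1 2.2 22 [-33.8  -3.6 -16.2] rec -4.4 floor 7.9
-1 2.4 12 [-29.   -4.5 -13.6] rec 0.2 floor 7.9
-1 2.4 18 [-31.7   0.7 -15. ] rec -1.1 floor 7.9
-1 2.4 22 [-33.4   4.2 -16. ] rec -4.2 floor 7.9
-1 2.6 12 [-28.    2.4 -13. ] rec 2.1 floor 7.9
-1 2.6 18 [-29.7   8.1 -13.9] rec -2.1 floor 7.9
-1 2.6 22 [-29.9  12.2 -14.1] rec -4.5 floor 7.9
-1 2.7 12 [-26.4   5.8 -12.1] rec 2.3 floor 7.9
-1 2.7 18 [-27.5  11.6 -12.8] rec -1.9 floor 7.9
-1 2.7 22 [-27.5  15.8 -12.7] rec -4.3 floor 7.9
```

```bash
python3 - <<'E'
from h import *
p=cv2.imread("pics/w1.png")[240:380,230:410]
a=cv2.resize(p,None,fx=4,fy=4,interpolation=cv2.INTER_CUBIC)
a=cv2.convertScaleAbs(a,alpha=2,beta=30)
s=robot.observe();print(s["joints"])
# pixels of a 30x19 block at tip & 19 behind
R=Rotation.from_quat(np.roll(s["eef_rot"],-1)).as_matrix()
for z in(0,-.02,-.05):
    for x,y in((.0095,.015),(.0095,-.015),(-.0095,0)):
        w=wpix(s["ee_pos"]+R@[x,y,z],s)[0]; print(z,x,y,w.round())
        cv2.circle(a,(int((w[0]-230)*4),int((w[1]-240)*4)),4,(0,0,255) if z==0 else (0,255,0),-1)
cv2.imwrite("pics/w1c.png",a)
E
```

```text
[ 0.63426972  0.50019275 -1.13382614  1.61988055  0.46388823  1.32340314
  0.93704728]
0 0.0095 0.015 [346. 262.]
0 0.0095 -0.015 [292. 262.]
0 -0.0095 0 [319. 294.]
-0.02 0.0095 0.015 [348. 273.]
-0.02 0.0095 -0.015 [290. 273.]
-0.02 -0.0095 0 [319. 307.]
-0.05 0.0095 0.015 [354. 294.]
-0.05 0.0095 -0.015 [284. 294.]
-0.05 -0.0095 0 [319. 333.]
```

View pics/w1c.png

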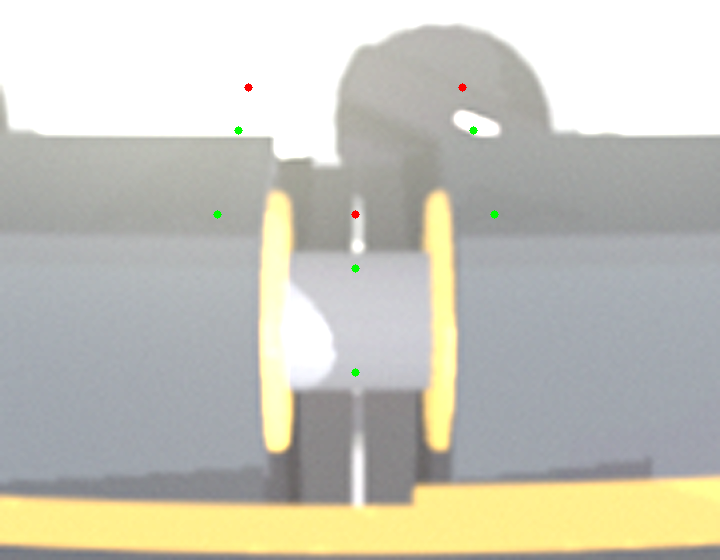

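The wrist crop shows the closed fingertips narrower than 30 mm, with thin pads at crop columns 312–405 and shoulders out to 270–440. I'll check the true tip shape from the scene camera.

```bash
python3 - <<'E'
from h import *
s=robot.observe();p,d=robot.read_camera("scene")
R=Rotation.from_quat(np.roll(s["eef_rot"],-1)).as_matrix();M=P("scene")
def pr(X): q=M@np.r_[X,1];return q[:2]/q[2]
c=pr(s["ee_pos"]+R@[0,0,-.03]);x0,y0=int(c[0])-60,int(c[1])-55
a=cv2.convertScaleAbs(cv2.resize(p[y0:y0+90,x0:x0+120],None,fx=6,fy=6,interpolation=cv2.INTER_CUBIC),alpha=1.6,beta=30)
for z,col in((0,(0,0,255)),(-.019,(0,255,0)),(-.07,(255,0,0))):
    for x in(-.0095,.0095):
        for y in(-.015,.015):
            w=(pr(s["ee_pos"]+R@[x,y,z])-[x0,y0])*6; cv2.circle(a,tuple(int(v) for v in w),3,col,-1)
cv2.imwrite("pics/s1.png",a)
E
```

```text
(no output)
```

View pics/s1.png

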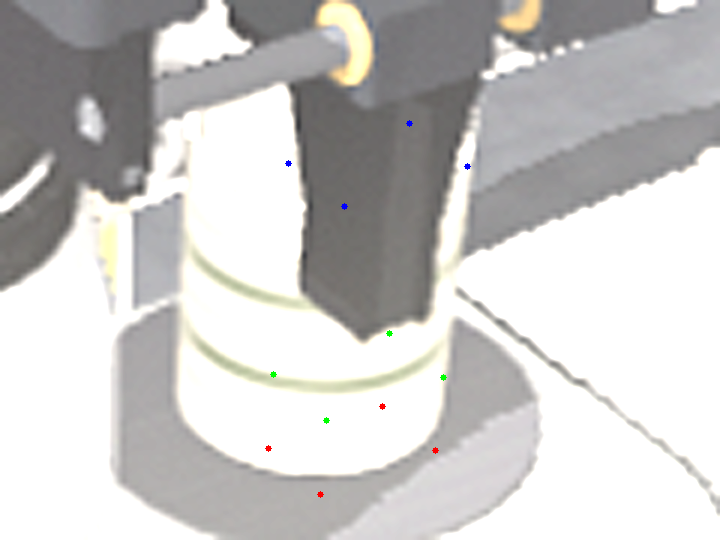

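```bash
python3 - <<'E'
from h import *
s=robot.observe();p,d=robot.read_camera("scene")
R=Rotation.from_quat(np.roll(s["eef_rot"],-1)).as_matrix();c=robot.camera_params("scene")
q=c["R"]@(s["ee_pos"])+c["t"];print("tcp depth",q[2])
h,w=d.shape;uu,vv=np.meshgrid(np.arange(w),np.arange(h))
W=(np.stack([(uu-c["intrinsics"][0,2])/c["intrinsics"][0,0]*d,(vv-c["intrinsics"][1,2])/c["intrinsics"][1,1]*d,d],-1)-c["t"])@c["R"]
T=(W-s["ee_pos"])@R   # tool frame
m=(d>0)&(abs(T[...,0])<.06)&(abs(T[...,1])<.06)&(T[...,2]>-.11)&(T[...,2]<.03)
t=T[m]*1e3
for z in range(-110,20,6):
    k=t[(t[:,2]>=z)&(t[:,2]<z+6)]
    if len(k):print(z,len(k),"x",np.percentile(k[:,0],[2,98]).round(1),"y",np.percentile(k[:,1],[2,98]).round(1))
t=T[(d>0)&(abs(T[...,0])<.06)&(abs(T[...,1])<.06)&(T[...,2]>-.15)]; print(t[:,2].max())
E
```

```text
tcp depth 0.6823638785759513
-110 19 x [-13.4  14.1] y [28.2 29.9]
-104 10 x [-12.4  13.4] y [25.6 29.4]
-98 20 x [ 2.5 11.5] y [ 2.3 18.3]
-92 118 x [-7.3 11.7] y [-14.6  17.1]
-86 135 x [-9.7 11.7] y [-12.6  15.7]
-80 121 x [-9.8 11.9] y [-10.9  14.5]
-74 106 x [-9.6 11.6] y [-10.   13.6]
-68 98 x [-10.3  11.3] y [-9.6 12.3]
-62 90 x [-10.7  11.5] y [-8.2 11. ]
-56 103 x [-11.   11.5] y [-7.4 10.4]
-50 90 x [-10.7  11.7] y [-7.6 10.5]
-44 97 x [-9.  11.6] y [-8.3 11. ]
-38 16 x [ 3.1 10.9] y [-7.   9.3]
0.2549573930504664
```

The depth shows the closed fingertips actually end about 36 mm short of the reported TCP, and measure about 21 × 19 mm at the tip. I'll replan with that block and confirm the tip height by touch.

```bash
sed -i 's/-9.5,9.5,9/-10.5,10.5,9/; s/-15,15,13/-9.5,9.5,9/' plan.py; python3 - <<'E'
from plan import *
for side,ths in((1,(.23,.4,.6,.8,1.0,1.2)),(-1,(.4,.6,.8,1.0,1.2,1.4,1.7,2.0,2.2,2.4,2.6,2.7,2.8))):
    for th in ths:
        for rad in(10,14,18):
            p,rec,fl=solve(th,rad,side,2); print(side,th,rad,np.round(p,1),"rec",round(rec,1),"floor",round(fl,1))
E
```

```text
1 0.23 10 [-18.9  21.   -8. ] rec 2.5 floor 7.5
1 0.23 14 [-17.3  24.6  -7.2] rec 1.0 floor 7.5
1 0.23 18 [-15.8  28.2  -6.4] rec -0.9 floor 7.5
1 0.4 10 [-15.5  24.1  -6.2] rec 2.6 floor 7.5
1 0.4 14 [-13.4  27.4  -5.1] rec 1.3 floor 7.5
1 0.4 18 [-11.4  30.6  -3.9] rec -0.4 floor 7.5
1 0.6 10 [-10.7  26.6  -3.6] rec 3.6 floor 7.5
1 0.6 14 [-8.1 29.3 -2.2] rec 2.5 floor 7.5
1 0.6 18 [-5.6 32.  -0.8] rec 1.0 floor 7.5
1 0.8 10 [-5.2 27.  -0.5] rec 5.9 floor 7.5
1 0.8 14 [-2.2 29.1  1.1] rec 3.3 floor 7.5
1 0.8 18 [ 0.8 31.1  2.7] rec -0.0 floor 7.5
1 1.0 10 [ 0.2 25.5  2.4] rec 5.3 floor 7.5
1 1.0 14 [ 3.5 26.9  4.2] rec 2.3 floor 7.5
1 1.0 18 [ 6.8 28.2  6. ] rec -1.0 floor 7.5
1 1.2 10 [ 5.  22.3  5. ] rec 5.1 floor 7.5
1 1.2 14 [ 8.4 22.9  6.9] rec 2.2 floor 7.5
1 1.2 18 [12.  23.   8.8] rec -0.7 floor 7.5
-1 0.4 10 [ 10.  -21.2   7.7] rec 2.2 floor 7.5
-1 0.4 14 [  8.  -24.5   6.6] rec 1.3 floor 7.5
-1 0.4 18 [  5.9 -27.7   5.5] rec 0.0 floor 7.5
-1 0.6 10 [  6.1 -23.3   5.6] rec 3.5 floor 7.5
-1 0.6 14 [  3.5 -26.    4.2] rec 3.0 floor 7.5
-1 0.6 18 [  0.9 -28.7   2.8] rec 2.1 f
[... 891 characters left out ...]
0.6 -11.3] rec 3.3 floor 7.5
-1 2.2 14 [-27.2  -7.6 -12.6] rec 2.3 floor 7.5
-1 2.2 18 [-29.5  -4.6 -13.8] rec 0.9 floor 7.5
-1 2.4 10 [-26.6  -5.3 -12.3] rec 3.8 floor 7.5
-1 2.4 14 [-28.4  -1.8 -13.2] rec 3.0 floor 7.5
-1 2.4 18 [-30.1   1.7 -14.2] rec 1.1 floor 7.5
-1 2.6 10 [-26.6   0.8 -12.3] rec 5.2 floor 7.5
-1 2.6 14 [-27.7   4.6 -12.9] rec 2.8 floor 7.5
-1 2.6 18 [-28.8   8.4 -13.5] rec 0.3 floor 7.5
-1 2.7 10 [-26.    3.8 -11.9] rec 5.0 floor 7.5
-1 2.7 14 [-26.8   7.7 -12.3] rec 2.7 floor 7.5
-1 2.7 18 [-27.5  11.6 -12.8] rec 0.2 floor 7.5
-1 2.8 10 [-24.7   6.8 -11.2] rec 5.3 floor 7.5
-1 2.8 14 [-25.1  10.8 -11.4] rec 3.1 floor 7.5
-1 2.8 18 [-25.5  14.7 -11.7] rec 0.6 floor 7.5
```

```bash
python3 -m inch '[-0.017,0.023,0,0,0,-0.017,0.0235,0,0,0,0,0,0.035,0,0,0,0,0.035,0,0,0,0,0.035,0,0,0,0,0.035,0,0,0,0,0.025,0,0,0,0,0.015,0,0,0,0,0.008,0,0,0,0,0.007,0,0,0,0,0,0,0]' 20
python3 - <<'E'
from h import *
s=robot.observe();print(s["joints"].round(2),s["ee_pos"].round(4),s["eef_rot"].round(3))
p,d=robot.read_camera("scene")
R=Rotation.from_quat(np.roll(s["eef_rot"],-1)).as_matrix();c=robot.camera_params("scene")
h,w=d.shape;uu,vv=np.meshgrid(np.arange(w),np.arange(h))
W=(np.stack([(uu-c["intrinsics"][0,2])/c["intrinsics"][0,0]*d,(vv-c["intrinsics"][1,2])/c["intrinsics"][1,1]*d,d],-1)-c["t"])@c["R"]
T=(W-s["ee_pos"])@R
cv2.imwrite("pics/s2.png",cv2.resize(p[130:350,200:480],None,fx=2.8,fy=2.7,interpolation=cv2.INTER_CUBIC))
E
```

```text
t: 5.17
ee_pos: [0.6226, 0.0972, 0.0549]
eef_rot: [0.0, 0.035, 0.999, -0.0]
force: [0.3, -0.8, -0.0]
finger_gap: 0.0001
finger_force: 0.0
[ 0.42  0.74 -0.96  1.73  0.69  1.05  0.72] [0.6226 0.0972 0.0549] [ 0.     0.035  0.999 -0.   ]
```

View pics/s2.png

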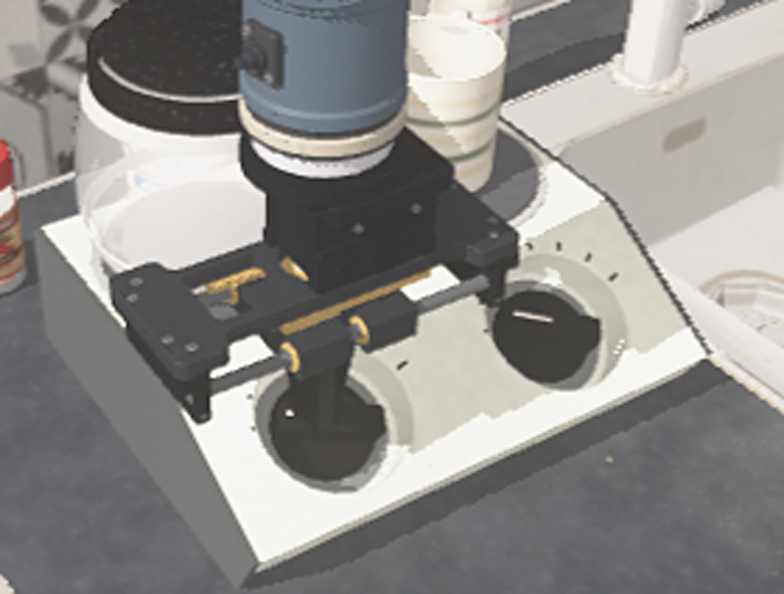

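```bash
python3 -m inch '[0,0,0.003,0,0,0,0,0.003,0,0,0,0,0.003,0,0,0,0,0.003,0,0,0,0,0,0,0]'
```

```text
t: 5.63
ee_pos: [0.6222, 0.0968, 0.0426]
eef_rot: [-0.0, 0.034, 0.999, -0.0]
force: [0.3, 0.0, 0.0]
finger_gap: 0.0005
finger_force: 0.0
```

```bash
python3 -m inch '[0,0,0.004,0,0,0,0,0.004,0,0,0,0,0.004,0,0,0,0,0.003,0,0,0,0,0,0,0]'
```

```text
t: 6.05
ee_pos: [0.6219, 0.0969, 0.0271]
eef_rot: [-0.001, 0.034, 0.999, -0.0]
force: [-0.2, 0.0, -0.3]
finger_gap: 0.0006
finger_force: 0.0
```

```bash
python3 -m inch '[0,0,0.003,0,0,0,0,0.003,0,0,0,0,0.003,0,0,0,0,0,0,0]'
```

```text
t: 6.38
ee_pos: [0.6221, 0.0969, 0.0183]
eef_rot: [-0.0, 0.034, 0.999, -0.0]
force: [0.7, 0.9, -0.6]
finger_gap: 0.0003
finger_force: 0.0
```

```bash
python3 -m inch '[-0.0023,0.0015,-0.0009,0,0,-0.0023,0.0015,-0.0009,0,0,-0.0024,0.0013,-0.0013,0,0,-0.0024,0.0013,-0.0013,0,0,0,0,0,0,0]'
```

```text
t: 6.8
ee_pos: [0.6309, 0.1026, 0.0231]
eef_rot: [-0.001, 0.034, 0.999, -0.0]
force: [-4.7, 0.3, -0.6]
finger_gap: 0.0001
finger_force: 1.8
```

```bash
python3 -m inch '[-0.0028,0.0002,-0.0016,0,0,-0.0028,0.0002,-0.0016,0,0,-0.0027,-0.0007,-0.0015,0,0,-0.0027,-0.0008,-0.0014,0,0,-0.0019,-0.0012,-0.001,0,0,-0.0019,-0.0012,-0.001,0,0,0,0,0,0,0]'
```

```text
t: 7.38
ee_pos: [0.648, 0.0978, 0.0322]
eef_rot: [0.001, 0.035, 0.999, 0.0]
force: [-2.2, 1.6, -0.8]
finger_gap: 0.0008
finger_force: 1.4
```

```bash
python3 -m inch '[0.002,0.002,-0.005,0,0,0,0,-0.015,0,0,0,0,-0.015,0,0,0.005,-0.028,0,0,0,0.005,-0.028,0,0,0,0,0,0,0,0]'
python3 - <<'E'
from h import *
s=robot.observe();print(s["joints"].round(2),s["ee_pos"].round(4))
p,d=robot.read_camera("scene");cv2.imwrite("pics/s3.png",cv2.resize(p[220:340,240:400],None,fx=4,fy=4,interpolation=cv2.INTER_CUBIC))
E
```

```text
t: 7.88
ee_pos: [0.6323, 0.0366, 0.068]
eef_rot: [0.001, 0.038, 0.999, -0.003]
force: [-0.2, -1.5, -0.6]
finger_gap: 0.0001
finger_force: 0.0
[ 0.52  0.72 -0.97  1.71  0.68  1.08  0.82] [0.6323 0.0366 0.068 ]
```

View pics/s3.png

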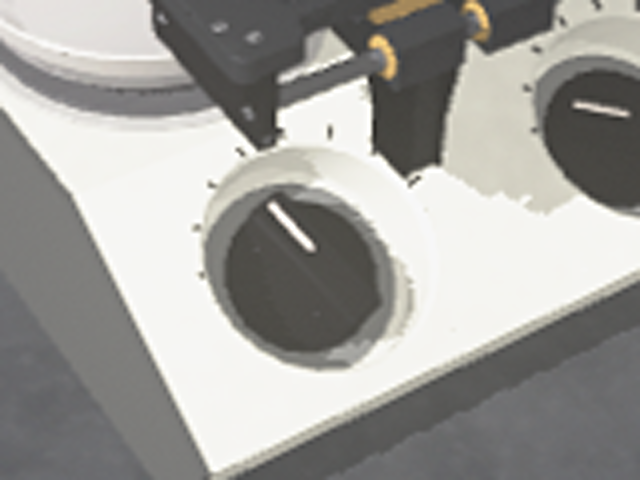

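The dial turned: its white line now runs from (313,248) to (272,205) in the crop. The finger is up at the right of the recess.

```bash
cat >> h.py <<'E'
def theta(n,tip,base):
    q=[onplane(n,*p,g+.010*n_,n_)-g for p in(tip,base)]
    uv=np.array([(w@Y,w@U) for w in q]);d=uv[0]-uv[1];return uv*1e3,1.35-np.arctan2(*d)
def rel(): e=robot.observe()["ee_pos"]+[0,0,.036]-g; return (np.array([e@X,e@Y,e@Z])*1e3).round(1)
E
python3 - <<'E'
from h import *
print(theta("scene",(240+272/4,220+205/4),(240+313/4,220+248/4)),rel())
from plan import *
for r in(10,12,14): print(solve(1.0,r,-1,2),solve(1.1,r,-1,2))
E
```

```text
(array([[ 7.80832768, 24.39915123],
       [ 0.9324388 ,  2.77352865]]), np.float64(1.0421568082163182)) [ -5.5 -35.4  42.7]
(array([ -2.73281777, -23.6254914 ,   0.78604271]), np.float64(8.49357691940316), np.float64(7.466031844655868)) (array([ -5.01095082, -22.33674424,  -0.45850706]), np.float64(10.288310329637959), np.float64(7.466031844655869))
(array([ -4.38157199, -24.31128702,  -0.11467583]), np.float64(8.606308598278638), np.float64(7.466031844655868)) (array([ -6.71155211, -22.83155216,  -1.38754978]), np.float64(9.0275747644746), np.float64(7.466031844655868))
(array([ -6.03032621, -24.99708263,  -1.01539437]), np.float64(7.385445470676245), np.float64(7.466031844655868)) (array([ -8.4121534 , -23.32636007,  -2.31659249]), np.float64(7.702153482011724), np.float64(7.466031844655868))
```

```bash
python3 -m inch '[0,0.006,0.012,0,0,0,0,0.01,0,0,0,0,0.007,0,0,0,0,0.006,0,0,0,0,0.005,0,0,0,0,0.003,0,0,0,0,0,0,0]'; python3 -c "from h import *;print(rel())"
```

```text
t: 8.52
ee_pos: [0.6312, 0.0505, 0.0227]
eef_rot: [-0.001, 0.034, 0.999, -0.0]
force: [-0.9, 0.2, -0.1]
finger_gap: 0.0005
finger_force: 0.1
[ -7.6 -24.6  -2.8]
```

```bash
python3 -m inch '[0.0024,0.0028,0.0008,0,0,0.0024,0.0028,0.0008,0,0,0.0028,0.0005,0.0015,0,0,0.0028,0.0005,0.0015,0,0,0.0027,0.0021,0.0015,0,0,0.0027,0.0021,0.0015,0,0,0.0013,0.0024,0.0008,0,0,0.0013,0.0024,0.0008,0,0,0,0,0,0,0]'; python3 -c "from h import *;print(rel())"
```

```text
t: 9.27
ee_pos: [0.6133, 0.0646, 0.014]
eef_rot: [-0.001, 0.035, 0.999, -0.002]
force: [-0.9, -5.8, 1.0]
finger_gap: 0.0002
finger_force: 2.4
[-26.5 -11.8 -11.5]
```

```bash
python3 -m inch '[0.0003,0.004,0.0005,0,0,0.0003,0.004,0.0005,0,0,-0.0003,0.003,-0.0002,0,0,-0.0004,0.003,-0.0003,0,0,-0.0008,0.003,-0.0005,0,0,0,0,0,0,0]'; python3 -c "from h import *;print(rel())"
```

```text
t: 9.77
ee_pos: [0.6138, 0.0839, 0.0136]
eef_rot: [-0.002, 0.034, 0.999, -0.001]
force: [-3.6, -2.5, 0.1]
finger_gap: 0.0005
finger_force: 1.7
[-27.3   7.6 -11.9]
```

```bash
python3 -m inch '[-0.0015,0.0008,-0.0008,0,0,-0.0015,0.0005,-0.0008,0,0,0,0,0,0,0]'; python3 -m inch '[-0.0015,0,-0.0008,0,0,0,0,0,0,0]'; python3 -c "from h import *;print(rel())"
```

```text
t: 10.02
ee_pos: [0.6157, 0.0851, 0.0146]
eef_rot: [-0.004, 0.034, 0.999, -0.001]
force: [-6.4, -1.2, -1.3]
finger_gap: 0.0006
finger_force: 3.5
t: 10.18
ee_pos: [0.6157, 0.085, 0.0148]
eef_rot: [-0.005, 0.034, 0.999, -0.001]
force: [-8.4, -1.6, -2.3]
finger_gap: 0.0
finger_force: 4.3
[-25.4   8.8 -10.7]
```

```bash
python3 -m inch '[-0.003,0,-0.001,0,0,-0.003,0,-0.001,0,0,0,0,0,0,0]'; python3 -c "from h import *;print(rel())"
```

```text
t: 10.43
ee_pos: [0.616, 0.0849, 0.015]
eef_rot: [-0.01, 0.033, 0.999, -0.002]
force: [-17.4, -1.4, -2.7]
finger_gap: 0.0003
finger_force: 8.7
[-25.1   8.7 -10.5]
```

It has hit a solid stop: 17 N with no further travel. I'll back off and lift away.

```bash
python3 -m inch '[0.005,0,0.001,0,0,0.003,0,0.001,0,0,0,0,-0.01,0,0,0,0,-0.02,0,0,0.01,0,-0.03,0,0,0.03,0,-0.03,0,0,0.035,0,-0.02,0,0,0.04,0,0,0,0,0.04,0,0,0,0,0,0,0,0,0]'
python3 - <<'E'
from h import *
p,d=robot.read_camera("scene");t,_=robot.read_camera("top")
a=cv2.resize(p[120:340,210:450],(400,367));b=cv2.resize(p[225:335,250:370],(400,367),interpolation=cv2.INTER_CUBIC)
cv2.imwrite("pics/end.png",np.hstack([a,b]))
o=cv2.imread("pics/scene0.png")
# shift of jug/mug between pictures
for nm,(x,y,w,h) in dict(jug=(225,115,100,60),mug=(330,130,55,75),dialR=(370,225,55,50)).items():
    D=cv2.absdiff(o[y:y+h,x:x+w],p[y:y+h,x:x+w]).max(2);print(nm,D.mean().round(1),cv2.phaseCorrelate(np.float32(cv2.cvtColor(o[y:y+h,x:x+w],6)),np.float32(cv2.cvtColor(p[y:y+h,x:x+w],6))))
E
```

```text
t: 11.27
ee_pos: [0.4575, 0.0978, 0.1266]
eef_rot: [-0.001, 0.03, 1.0, -0.002]
force: [-0.2, -0.7, -0.9]
finger_gap: 0.0009
finger_force: 0.0
jug 9.0 ((0.005459324664457199, 0.0014207053614683218), 0.9980974837938944)
mug 17.2 ((-0.18205851118803196, 0.5960003855693472), 0.7440042548709446)
dialR 95.7 ((-0.4014499190175975, -0.8762738291883423), 0.15153095690409343)
```

View pics/end.png

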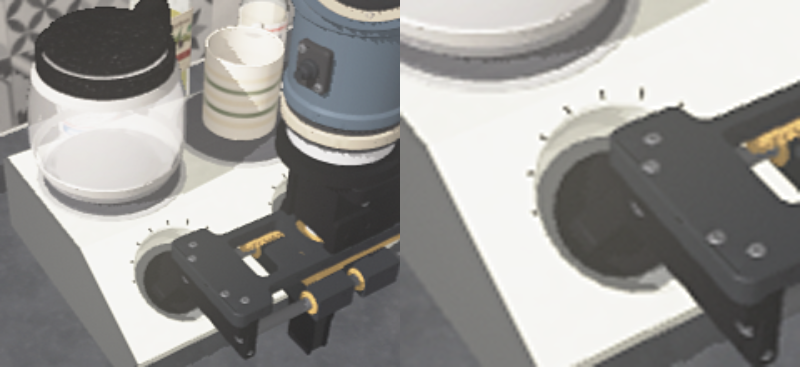

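The gripper is clear and the jug and mug are unmoved, but the gripper hides the dial. I'll move aside for a final look.

```bash
python3 -m inch '[0,0,-0.035,0,0,0,0,-0.035,0,0,0,0,-0.035,0,0,0,-0.04,0,0,0,0,-0.04,0,0,0,0,-0.04,0,0,0,0,-0.04,0,0,0,0,-0.04,0,0,0,0,-0.04,0,0,0,0,-0.04,0,0,0,0,-0.04,0,0,0,0,0,0,0,0]'
python3 - <<'E'
from h import *
p,d=robot.read_camera("scene");t,_=robot.read_camera("top");o=cv2.imread("pics/scene0.png")
for n,im,(x,y,w,h) in(("scene",p,(290,262,55,55)),("top",t,(268,255,55,55))):
    c=im[y:y+h,x:x+w];g8=cv2.cvtColor(c,6)
    dark=cv2.morphologyEx(np.uint8(g8<75)*255,cv2.MORPH_CLOSE,np.ones((7,7)));dark=cv2.erode(dark,np.ones((5,5)))
    ys,xs=np.where((g8>130)&(dark>0))
    q=np.array([onplane(n,x+a,y+b,g+.01*n_,n_)-g for a,b in zip(xs,ys)])
    if len(q)>3:
        uv=np.c_[q@Y,q@U]*1e3;k=np.hypot(*uv.T)<28;m=uv[k].mean(0);print(n,k.sum(),"mean left,up",m,"theta",1.35-np.arctan2(*m))
    cv2.imwrite(f"pics/{n}_e.png",cv2.resize(c,(390,390),interpolation=cv2.INTER_CUBIC))
cv2.imwrite("pics/end2.png",np.hstack([cv2.imread("pics/scene_e.png"),cv2.imread("pics/top_e.png")]))
for nm,(x,y,w,h) in dict(jug=(225,115,100,60),mug=(330,130,55,75),dialR=(370,225,55,50)).items():
    print(nm,cv2.phaseCorrelate(np.float32(cv2.cvtColor(o[y:y+h,x:x+w],6)),np.float32(cv2.cvtColor(p[y:y+h,x:x+w],6))))
E
```

```text
t: 12.37
ee_pos: [0.4437, -0.2338, 0.2317]
eef_rot: [0.002, 0.042, 0.999, -0.0]
force: [0.1, -0.8, -0.2]
finger_gap: 0.0004
finger_force: 0.0
scene 22 mean left,up [-12.09588941   3.26579935] theta 2.657091488055805
top 28 mean left,up [-15.70591958   4.57789701] theta 2.637178039060547
jug ((-0.007694348953265262, 0.006199360440842128), 1.0010858153104782)
mug ((-0.006722001334779293, 0.49104590430069806), 1.003573126104143)
dialR ((0.0005113498129567517, -0.0072084585785852084), 0.9990664523045222)
```

View pics/end2.png

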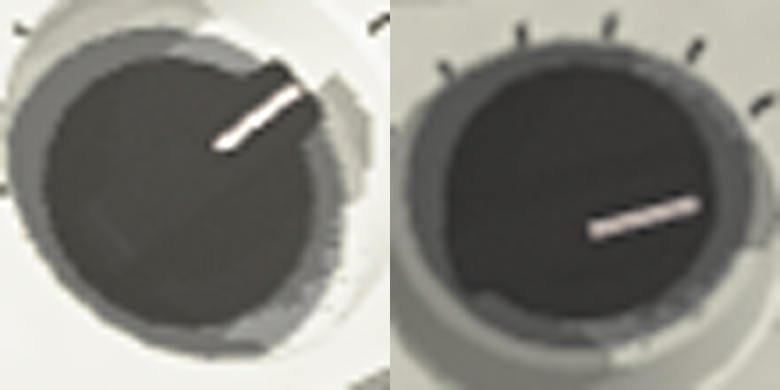

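```bash
python3 -c "
from h import *
k=55/390
print(theta('scene',(290+298*k,262+88*k),(290+215*k,262+147*k)),theta('top',(268+305*k,255+203*k),(268+202*k,255+230*k)))"
```

```text
(array([[-25.56630902,   5.16831128],
       [ -1.55867914,   0.46733714]]), np.float64(2.7274312299586745)) (array([[-27.7999091 ,   6.41623089],
       [ -4.75867324,   1.12760375]]), np.float64(2.6951755137971807))
```

The pointer's direction measures 2.70–2.73 rad, so the dial is at its stop. The jug, mug and right dial are unchanged.

```bash
python3 -c "
from plant import robot;print(robot.job_done())"
```

```text
the job is handed in; nothing more can be done
None
```

The left dial, in front of the jug's plate, is turned fully clockwise against its stop (measured about 2.7 rad) and released; the jug, mug and right dial did not move in the camera check, and the job is handed in at about 12.5 s.

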